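# Strip the spindle and sort its parts into the trays

## Robot

A 7-joint arm with a two-finger parallel gripper is mounted at the origin on the work surface; the furniture and walls round the work are solid. World frame = base frame: x ahead of the robot, y to its left, z up, the work surface at z = 0. Lengths are in mm, angles in rad, forces in N, time in s.
With the tool pointing down it reaches from about 425 to 950 mm from the base axis. Payload 4.7 kg.
Tool frame: the origin (TCP) lies on the centre line of the jaws, within the pads' length; the fingertips stand manip.tcp_to_tips ahead of it and the grasp point (between the pads) lies 8 mm behind it (manip.tcp_to_tips is the distance from the TCP to the fingertips, in mm); z points along the fingers, y is the direction in which the jaws open and shut (so a half turn about z gives the same grasp; the last joint's range is limited). The gripper opens to 87 mm and grips with 3 to 60 N. Pads are 19 mm wide; open, the fingers measure 117 mm over their backs; the gripper's body (75 mm by 190 mm) begins 51 mm behind the grasp point.
Start: joints at [1.147, 0.469, -0.049, 1.532, 0.024, 1.141, -0.082], TCP at [259.667, -623.074, 233.573] pointing down, gripper open.
Joint ranges: [-2.59, 2.59], [-0.33, 1.99], [-1.39, 1.29], [0.1, 2.45], [-1.04, 4.18], [0.21, 1.99], [-2.66, 2.66]. Speed limits (rad/s): [2.57, 2.57, 3.14, 3.14, 3.14, 3.14, 3.14].

## Interface

Orientations are given as a unit quaternion [w, x, y, z].
In Python, from cell import manip, imaging gives the robot as it stands.
- The arm moves only by the tool step_arm, never from a script. Its argument "motion" is a list that holds one entry, the list of rows, each a list of 5 numbers: the gripper's target within -1 to 1 (fully open at 1, half-way at 0, shut at -1), then the shift along the tool's x, y, z in cm, then the turn about the tool's z in degrees. A call has 1 to 8 rows; each row shifts and turns the pose as measured when the row begins, along the tool's axes as they then stand; what a row does not reach is not made up. A row lasts 1/8 s, in which the tool goes at most 62.5 mm and 10.7 degrees, less where a joint would pass 70% of its speed; a pose out of reach is approached as far as the arm can. A call with a gripper value outside its range is refused whole. The fingers move at their own pace and stop on an object; the grip force is fixed at half the most. Time passes only in rows, so rows that do not move let the fingers close. It gives the time, the measured TCP pose, the force and the opening at its end, in the units of the state.
- manip.state(): the state, without advancing time (a new reading comes with each control period).
- imaging.read_camera(name): name is "scene" or "top" or "wrist"; returns the picture (420x560x3 uint8, red, green, blue); there is no depth.
- imaging.get_calibration(name): a dict with "fx", "fy", "cx", "cy" (pixels), "rvec" (rotation vector, rad) and "tvec" (3), from world to camera coordinates, as OpenCV has them; the wrist camera has in their place "hand_eye" (4x4, takes a point from camera to tool coordinates, whose origin is the TCP and whose axes are the flange's). Camera axes: x right, y down, z forward; pixel columns grow to the right and rows downward; lengths in mm; the calibration is good to about 2 mm. A picture is of the moment at which its call begins: read the wrist's pose just before it. get_calibration takes no time and is no camera call.
- manip.job_done(): hands the job in, once; it reports no verdict.
The state is a dict: "time_s": time; "q": joint angles; "qd": joint speeds; "tau": joint torques, N m; "tcp_pos": TCP position; "eef_rot": TCP orientation; "wrist_force": force on the tool from outside, world axes, zero at the start; "moment": the same for the moment, N m; "width": opening from 0.0 (shut) to 1.0 (fully open).
Only numpy, scipy, OpenCV 4.12 (cv2) and the standard library are available. Lean on these libraries where they do the work, as an engineer would, in place of code of your own. Each camera call takes 0.05 s, during which the arm holds its last target. There are 200 camera calls.

## Task

Slide the red stop collar off the free end of the bar, then the two spacers behind it, one after the other, and sort the parts: the red collar and the black spacer into the blue tray, both brass spacers (the one from the bar and the one lying on the bench) into the green tray. The two parts in a tray lie side by side, each wholly down inside it; the navy tin and the dark metal plate beside the trays stay where they are.

Things in the scene. Friction and masses are not known exactly. Their poses are not given: they have to be found in the camera images.
- stop_collar: Red eight-sided stop collar, 38 mm across flats, 18 long, bore 16, about 90 g. It starts threaded on the horizontal bar, outermost, its centre 3 mm below the bar's axis; slides freely, nothing locks it. Origin: its centre. x: along the bore, from the bar's free end towards the post; z up. Flats face +-y and +-z: take it from above across y; it stands on a flat when set down.
- bar_spacer: Brass eight-sided spacer, 32 mm across flats, 20 long, bore 16, about 80 g. It starts threaded on the bar between the red collar and the post, before or behind the black spacer (the order changes from start to start), its centre 3 mm below the bar's axis. Origin: its centre; x along the bore, z up; flats face +-y and +-z, as on the collar.
- bench_spacer: A second, identical brass-coloured eight-sided spacer (32 mm across flats, 20 mm long, 16 mm bore, about 80 g), lying flat on the bench with its bore upright. Origin: its centre, 10 mm above the bench at the start; z along the bore, up; flats face +-x, +-y and the diagonals (every 45 degrees).
- black_spacer: Black eight-sided steel spacer, 32 mm across flats, 20 long, bore 16, about 80 g, of the same shape as the brass one on the bar and threaded on the bar beside it, behind the red collar. Origin: its centre; x along the bore (towards the post), z up; flats face +-y and +-z.
- blue_tray: Blue low open parts tray, fixed to the bench. Outside 104 (its x) x 92 (its y) x 20 mm high, rounded rim to 23 mm; inside 96 x 84 mm, inner floor 4 mm above the bench. Origin: centre of its underside; z up; x along its long side. For the red collar and the black spacer. The two trays may swap places from start to start.
- green_tray: Green low open parts tray, fixed to the bench. Outside 104 (its x) x 92 (its y) x 20 mm high, rounded rim to 23 mm; inside 96 x 84 mm, inner floor 4 mm above the bench. Origin: centre of its underside; z up; x along its long side. For the two brass spacers. The two trays may swap places from start to start.
- stand: Grey spindle stand, fixed: foot 64 x 64 x 12 mm, post 22 x 26 mm, 100 mm high, from whose front face a plain level steel bar, 10 mm in diameter, runs 125 mm in the stand's -x direction, its axis 85 mm above the bench, its end free. Origin: on the bench, straight below where the bar leaves the post; the bar's free end is at (-125, 0, 85) mm in this frame.
- grease_tin: Bystander, leave it alone: flat navy-blue round tin, 92 mm across, 46 mm high, standing on the robot's side of the trays and the stand. Origin: centre of its underside.
- catch_plate: Bystander, leave it alone: dark diecast metal plate, 55 x 82 mm, 13 mm high, lying flat on the bench. Origin: centre of its underside; its y along its long side.

How it is judged:
By the outcome, as a careful person would: the job done as asked, in the order asked, and still so for the second after the job is handed in, with the robot touching nothing.
It also fails if it takes over 102 s, if anything falls off the work surface, if the arm or the gripper's body presses on something with over 40 N, if the wrist force passes 120 N, or if a joint passes its speed limit or range.

## Working session

There is one attempt and no reset: what is moved stays moved. The work goes in short steps, Python scripts to look and compute and a tool call to move; the robot and the scene stay as the last step left them, time stands still between calls to the robot, and variables do not carry over. Pictures are saved under pics/ and viewed, about 12 in all and at most 16, crops included, and the job is handed in when it is done.

Besides the shell and the picture viewer there is one more tool, called in YAML: its name, and indented under it one key for each argument. step_arm: Moves the arm, as the interface text tells. Its arguments: {"type":"object","properties":{"motion":{"type":"array","items":{"type":"array","items":{"type":"array","items":{"type":"number"}}}}},"required":["motion"]}

```bash
ls; mkdir -p pics; python3 - <<'E'
from cell import manip, imaging
import cv2
print(manip.state(), manip.tcp_to_tips)
for n in ("top","scene","wrist"):
    im=imaging.read_camera(n); cv2.imwrite(f"pics/{n}0.png",im[:,:,::-1]); print(n,imaging.get_calibration(n))
E
```

```text
pics
{'time_s': 0.0, 'q': array([ 1.14710123,  0.46944406, -0.04858858,  1.53368875,  0.02409887,
        1.14099258, -0.08227715]), 'qd': array([ 2.80996258e-04,  7.85786476e-04, -9.98182564e-05, -1.15062903e-03,
       -1.65036362e-03, -4.23418021e-04, -2.02625387e-04]), 'tau': array([-5.12263778e-04, -5.07971728e+01, -8.06796248e-02, -2.36158186e+01,
       -6.14060950e-02,  3.79391445e-02,  1.68389870e-04]), 'tcp_pos': array([ 259.4031617 , -622.54105008,  232.4998214 ]), 'eef_rot': array([-9.46821864e-04,  9.80575092e-01,  1.96141637e-01, -2.26659282e-04]), 'wrist_force': array([-0.21608059, -0.0855448 ,  0.08604932]), 'moment': array([-0.02135105,  0.05543446, -0.03637272]), 'width': 1.0024334477482135} 11.0
top {'fx': 388.59535959232494, 'fy': 388.59535959232494, 'cx': 276.1572159748924, 'cy': 209.51182587298894, 'rvec': array([ 2.19718425, -2.14793704,  0.12510476]), 'tvec': array([-207.34383989,  507.07701652,  869.05405193])}
scene {'fx': 434.7161589961125, 'fy': 434.7161589961125, 'cx': 279.6769687056592, 'cy': 208.52024043972222, 'rvec': array([ 0.66525086, -2.74832016,  0.99465659]), 'tvec': array([365.61848275, 378.68906778, 668.62473981])}
wrist {'fx': 311.1565689603594, 'fy': 311.1565689603594, 'cx': 277.5892160245335, 'cy': 210.3163990124182, 'hand_eye': array([[-6.42489508e-04, -9.66450015e-01, -2.56853956e-01,
         7.02224207e+01],
       [ 9.99999722e-01, -7.18424630e-04,  2.01796253e-04,
        -3.59100468e-01],
       [-3.79556200e-04, -2.56853755e-01,  9.66450208e-01,
        -1.51095485e+02],
       [ 0.00000000e+00,  0.00000000e+00,  0.00000000e+00,
         1.00000000e+00]])}
```

View pics/top0.png

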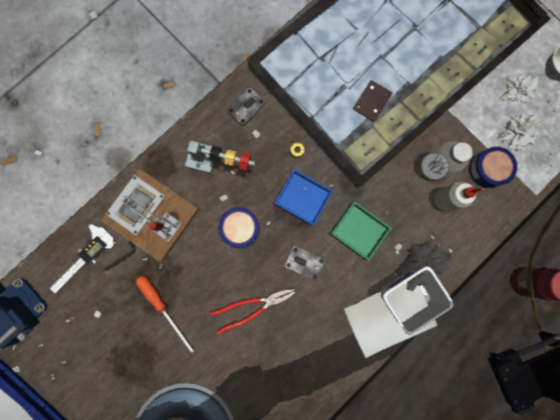

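View pics/scene0.png

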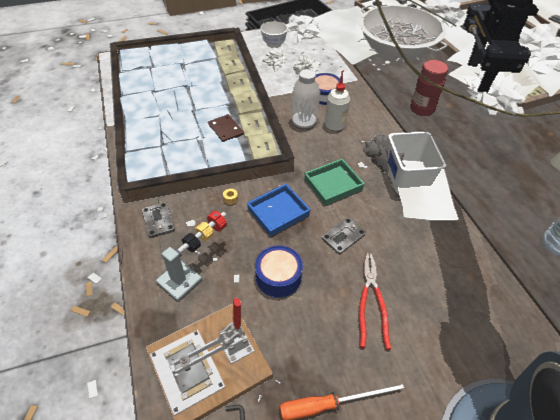

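The top view shows the stand at (200,157) and the bar running right to (253,162), carrying black (next to the post), brass, then red. The loose brass spacer is at (297,150), the blue tray at (303,197), the green tray at (361,231) and the tin at (239,228). The scene view agrees. Next I measure these.

```bash
cat > h.py <<'E'
import numpy as np, cv2
from cell import manip, imaging
from scipy.spatial.transform import Rotation as R
def cam(n,st=None):
    c=imaging.get_calibration(n); K=np.array([[c['fx'],0,c['cx']],[0,c['fy'],c['cy']],[0,0,1]])
    if n=='wrist':
        q=st['eef_rot']; T=np.eye(4); T[:3,:3]=R.from_quat([q[1],q[2],q[3],q[0]]).as_matrix(); T[:3,3]=st['tcp_pos']
        M=T@c['hand_eye']; return K,M[:3,:3],M[:3,3]      # cam->world R, centre
    Rm=cv2.Rodrigues(c['rvec'])[0]; return K,Rm.T,-Rm.T@c['tvec']
def ray(C,uv):
    K,Rc,o=C; d=Rc@np.linalg.inv(K)@[uv[0],uv[1],1]; return o,d/np.linalg.norm(d)
def onz(C,uv,z):
    o,d=ray(C,uv); return o+d*(z-o[2])/d[2]
def tri(C1,u1,C2,u2):
    (a,d),(b,e)=ray(C1,u1),ray(C2,u2)
    s=np.linalg.lstsq(np.c_[d,-e],b-a,rcond=None)[0]; p,q=a+d*s[0],b+e*s[1]; return (p+q)/2,np.linalg.norm(p-q)
def proj(C,p):
    K,Rc,o=C; v=K@(Rc.T@(np.array(p)-o)); return v[:2]/v[2]
HSV={'red':[((0,150,60),(6,255,255)),((174,150,60),(180,255,255))],'brass':[((18,130,90),(32,255,255))],
 'blue':[((105,150,60),(118,255,255))],'green':[((60,110,40),(88,255,255))]}
def blobs(im,c,box,amin=30):
    h=cv2.cvtColor(im,cv2.COLOR_RGB2HSV); m=sum(cv2.inRange(h,np.array(a),np.array(b)) for a,b in HSV[c])
    w=np.zeros_like(m); x0,y0,x1,y1=box; w[y0:y1,x0:x1]=m[y0:y1,x0:x1]
    return sorted([k for k in cv2.findContours(w,cv2.RETR_EXTERNAL,cv2.CHAIN_APPROX_NONE)[0] if cv2.contourArea(k)>amin],key=cv2.contourArea,reverse=True)
def cen(k):
    m=cv2.moments(k); return np.array([m['m10'],m['m01']])/m['m00']
E
python3 - <<'E'
from h import *
np.set_printoptions(precision=1,suppress=True)
B={'top':(180,130,420,270),'scene':(150,150,370,300)}
im={n:imaging.read_camera(n) for n in B}; C={n:cam(n) for n in B}
for n in B:
    for c in HSV:
        for k in blobs(im[n],c,B[n])[:3]:
            u=cen(k); z={'red':82,'brass':82,'blue':20,'green':20}[c]
            print(n,c,cv2.contourArea(k),u,cv2.minAreaRect(k),onz(C[n],u,z),onz(C[n],u,20))
            if c in('blue','green'):
                print(np.array([onz(C[n],p,23) for p in cv2.boxPoints(cv2.minAreaRect(k))]))
cv2.imwrite('pics/z0.png',cv2.resize(im['scene'][180:310,140:340],None,fx=4,fy=4,interpolation=2)[:,:,::-1])
cv2.imwrite('pics/z1.png',cv2.resize(im['top'][130:200,175:320],None,fx=5.5,fy=5.5,interpolation=2)[:,:,::-1])
E
```

```text
top red 130.0 [244.1 161.1] ((244.04632568359375, 161.11708068847656), (9.079594612121582, 17.809974670410156), 12.094758033752441) [ 611.  -122.6   82. ] [ 625.3 -117.8   20. ]
top brass 56.0 [228.6 161.3] ((228.7941436767578, 161.32354736328125), (10.429031372070312, 7.033533096313477), 14.03624439239502) [609.7 -88.6  82. ] [623.9 -81.3  20. ]
top brass 39.0 [230.6 152.8] ((230.62161254882812, 152.770263671875), (9.370742797851562, 5.589565753936768), 9.462321281433105) [629.  -92.4  82. ] [644.6 -85.3  20. ]
top blue 1696.0 [303.1 197. ] ((303.123046875, 196.7846221923828), (44.900569915771484, 39.69111251831055), 29.744882583618164) [ 543.4 -258.2   20. ] [ 543.4 -258.2   20. ]
[[ 527.5 -190.    23. ]
 [ 610.  -234.3   23. ]
 [ 559.4 -326.4   23. ]
 [ 477.7 -281.3   23. ]]
top green 1389.5 [358.6 230.7] ((359.66204833984375, 230.26602172851562), (42.50100326538086, 37.88407897949219), 34.69515609741211) [ 467.5 -388.2   20. ] [ 467.5 -388.2   20. ]
[[ 458.9 -324.6   23. ]
 [ 532.5 -374.4   23. ]
 [ 477.9 -455.6   23. ]
 [ 405.2 -405.4   23. ]]
scene red 187.0 [217.2 220. ] ((216
[... 202 characters left out ...]
607421875), (4.9029035568237305, 13.532013893127441), 11.309932708740234) [ 301.7 -106.    82. ] [ 304.2 -142.7   20. ]
scene brass 103.5 [205.8 232.3] ((204.0, 230.5), (16.26345443725586, 13.435027122497559), 45.0) [615. -90.  82.] [ 646.4 -125.3   20. ]
scene brass 49.5 [230.6 200.2] ((230.27410888671875, 198.83758544921875), (8.692139625549316, 14.106916427612305), 85.91438293457031) [ 614.8 -181.2   82. ] [ 646.3 -224.9   20. ]
scene blue 1545.0 [278.  207.2] ((278.4999694824219, 207.0), (35.329872131347656, 52.771202087402344), 63.43495178222656) [ 544.1 -255.4   20. ] [ 544.1 -255.4   20. ]
[[ 608.7 -232.4   23. ]
 [ 547.8 -344.7   23. ]
 [ 476.7 -275.8   23. ]
 [ 537.4 -172.9   23. ]]
```

View pics/z0.png

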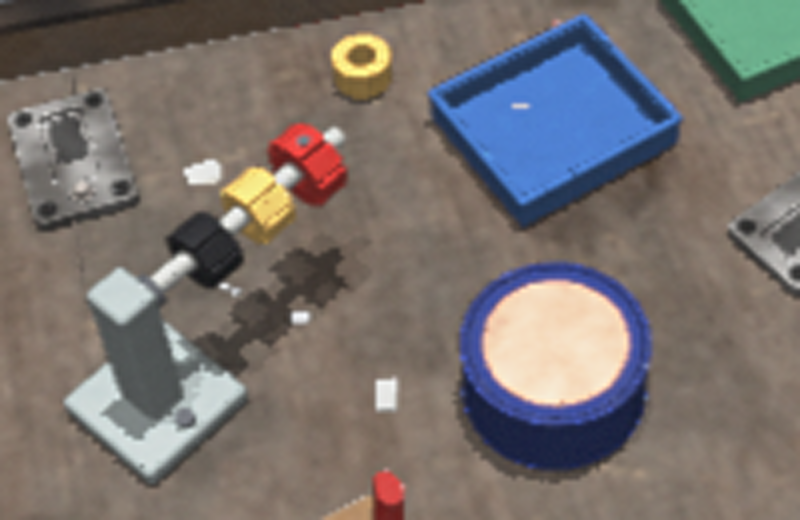

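View pics/z1.png

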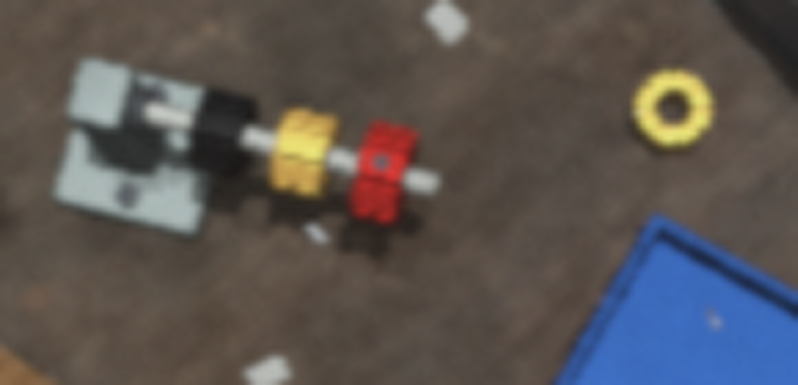

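```bash
python3 - <<'E'
from h import *
np.set_printoptions(precision=1,suppress=True)
T=cam('top');S=cam('scene')
t=lambda x,y:(175+x/5.5,130+y/5.5)
s=lambda x,y:(140+x/4,180+y/4)
f,d=tri(T,t(437,181),S,s(340,132)); print('free',f,d)
p,d=tri(T,t(148,110),S,s(158,285)); print('post',p,d, np.linalg.norm(p-f))
print('free85',onz(T,t(437,181),85),'post85',onz(T,t(148,110),85))
v=onz(T,t(148,110),85)-onz(T,t(437,181),85); print('bar yaw',np.degrees(np.arctan2(v[1],v[0])))
for n,q,z in(('black',(224,130),82),('brass',(303,151),82),('red',(384,172),82),('bench',(674,109),20)): print(n,onz(T,t(*q),z))
print('bench tri',tri(T,t(674,109),S,s(362,55)))
print('tin',onz(T,(239,228),46)); print('plate',onz(T,(305,262),13),onz(T,(247,106),13))
for q in((249,62),(360,183),(548,12)): print('organiser',onz(T,q,0),onz(T,q,50))
print('organiser tri',tri(T,(360,183),S,(290,165)))
E
```

```text
free [ 606.6 -145.7   84.4] 0.8809710906480591
post [632.7 -29.9  84.8] 0.41144003143967783 118.72319575108233
free85 [ 606.9 -145.6   85. ] post85 [632.8 -29.8  85. ]
bar yaw 77.3742932372445
black [626.2 -59.9  82. ]
brass [618.5 -91.7  82. ]
red [ 610.7 -124.2   82. ]
bench [ 655.7 -243.4   20. ]
bench tri (array([ 657.1, -243.3,   17. ]), np.float64(1.3597886565802255))
tin [ 466.  -113.1   46. ]
plate [ 392.6 -265.4   13. ] [ 762.4 -120.1   13. ]
organiser [ 880.1 -120.7    0. ] [ 855.  -124.4   50. ]
organiser [ 583.3 -396.1    0. ] [ 574.3 -384.7   50. ]
organiser [1034. -874.    0.] [1000.5 -836.7   50. ]
organiser tri (array([ 581.6, -393.4,   11. ]), np.float64(0.6910046857145051))
```

step_arm:
  motion:
    - [[1,0,0,0,-9.2],[1,0,0,0,-9.2],[1,0,0,0,-9.2],[1,0,0,0,-9.2],[1,0,0,0,-9.2],[1,0,0,0,-9.2],[1,4.5,1.9,0,0],[1,4.5,1.9,0,0]]

```text
time_s: 1.25
tcp_pos: [310.0, -542.5, 230.7]
eef_rot: [-0.002, 0.771, 0.637, -0.001]
wrist_force: [0.3, -0.1, 0.1]
width: 1.0
```

step_arm:
  motion:
    - [[1,5,2,0,0],[1,5,2,0,0],[1,5,2,0,0],[1,5,2,0,0],[1,5,2,0,0],[1,5,2,0,0],[1,5,2,0,0],[1,5,2,0,0]]

```text
time_s: 2.25
tcp_pos: [548.1, -169.5, 231.0]
eef_rot: [-0.0, 0.772, 0.636, -0.001]
wrist_force: [0.4, 1.0, 0.9]
width: 1.001
```

```bash
cat >> h.py <<'E'
def yaw(st):
    q=st['eef_rot']; X=R.from_quat([q[1],q[2],q[3],q[0]]).as_matrix(); return np.degrees(np.arctan2(X[1,0],X[0,0])),X
def go(p,yw=None,st=None):
    st=st or manip.state(); y,X=yaw(st); print('t',round(st['time_s'],2),'tcp',st['tcp_pos'].round(1),'yaw',round(y,1),'F',st['wrist_force'].round(1),'w',round(st['width']*87,1),'tilt',X[2].round(3))
    d=X.T@(np.array(p)-st['tcp_pos'])/10; print(' d_cm',d.round(2), 'turn', None if yw is None else round((-(yw-y)+180)%360-180,1))
E
python3 -c "
from h import *
go((611,-124,200),77.4)"
```

```text
t 2.25 tcp [ 548.1 -169.5  231. ] yaw 78.9 F [0.4 1.  0.9] w 87.1 tilt [-0.001 -0.001 -1.   ]
 d_cm [5.67 5.3  3.09] turn 1.5
```

step_arm:
  motion:
    - [[1,2.8,2.6,1.5,1.5],[1,2.8,2.6,1.5,0],[1,0,0,0,0]]

```text
time_s: 2.62
tcp_pos: [614.2, -117.7, 200.7]
eef_rot: [-0.0, 0.778, 0.628, 0.001]
wrist_force: [-0.5, -0.6, 0.1]
width: 0.996
```

```bash
python3 - <<'E'
from h import *
st=manip.state(); im=imaging.read_camera('wrist'); go((611,-124,80),77.4,st)
C=cam('wrist',st)
for n,p in(('free',(606.9,-145.6,85)),('post',(632.8,-29.8,85)),('red',(611,-124,82)),('brass',(618.5,-91.7,82)),('bench',(656,-243,10))): print(n,proj(C,p).round(0))
for c in('red','brass'):
  for k in blobs(im,c,(0,0,560,420),200): print(c,cv2.minAreaRect(k),onz(C,cen(k),85).round(1))
cv2.imwrite('pics/w1.png',im[:,:,::-1])
E
```

```text
t 2.62 tcp [ 614.2 -117.7  200.7] yaw 77.9 F [-0.5 -0.6  0.1] w 86.7 tilt [ 0.001  0.    -1.   ]
 d_cm [-0.7  -0.19 12.07] turn 0.5
free [276. 240.]
post [277. 103.]
red [276. 216.]
brass [276. 180.]
bench [333. 285.]
red ((277.0, 216.5), (27.0, 42.0), 90.0) [ 612.2 -123.9   85. ]
red ((22.147056579589844, 39.411766052246094), (49.477264404296875, 16.249887466430664), 14.03624439239502) [448.4  57.8  85. ]
brass ((406.0, 326.5), (15.0, 306.0), 90.0) [ 731.  -266.1   85. ]
brass ((277.5, 180.0), (26.0, 37.0), 90.0) [619.8 -91.5  85. ]
brass ((454.24737548828125, 280.9145812988281), (54.89977264404297, 26.22926139831543), 83.48019409179688) [ 764.4 -220.7   85. ]
brass ((98.93666076660156, 267.669677734375), (16.2786808013916, 33.49910354614258), 42.273685455322266) [ 441.3 -134.7   85. ]
brass ((97.0, 297.5000305175781), (24.987802505493164, 18.27233123779297), 38.65980911254883) [ 426.6 -166.7   85. ]
```

View pics/w1.png

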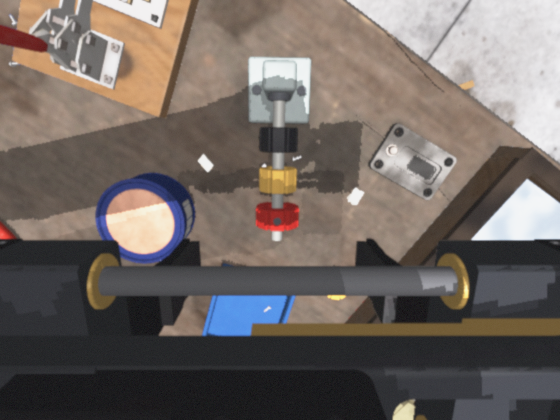

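The wrist view shows the bar vertical at column 277, from (279,100) to (277,240), with red at (277,216), brass at (277,180) and black at (278,139). That puts it in line with the jaws, and it agrees with the top and scene estimates to about 1 mm. Descending on red.

step_arm:
  motion:
    - [[1,-0.65,-0.05,3,0.3],[1,0,0,3.5,0],[1,0,0,3.5,0],[1,0,0,2,0],[1,0,0,0,0]]

```text
time_s: 3.3
tcp_pos: [610.1, -134.2, 81.5]
eef_rot: [0.004, 0.783, 0.622, -0.001]
wrist_force: [-0.0, -0.0, -0.4]
width: 1.001
```

```bash
python3 -c "
from h import *
go((612,-124,80),77.6)"
```

```text
t 3.3 tcp [ 610.1 -134.2   81.5] yaw 76.9 F [-0.  -0.  -0.4] w 87.1 tilt [-0.006  0.005 -1.   ]
 d_cm [ 1.04 -0.05  0.15] turn -0.7
```

step_arm:
  motion:
    - [[1,1.0,-0.05,0.1,-0.7],[1,0,0,0,0],[1,0,0,0,0]]

```text
time_s: 3.68
tcp_pos: [614.3, -124.0, 84.1]
eef_rot: [0.006, 0.779, 0.627, 0.001]
wrist_force: [1.4, -0.0, 0.7]
width: 0.997
```

```bash
python3 -c "
from h import *
go((612,-124,80),77.6)"
```

```text
t 3.67 tcp [ 614.3 -124.    84.1] yaw 77.6 F [ 1.4 -0.   0.7] w 86.8 tilt [-0.005  0.011 -1.   ]
 d_cm [-0.05 -0.23  0.41] turn 0.0
```

step_arm:
  motion:
    - [[1,0,-0.2,0.4,0],[1,0,0,0,0]]

```text
time_s: 3.92
tcp_pos: [612.6, -123.5, 80.7]
eef_rot: [0.007, 0.779, 0.627, 0.002]
wrist_force: [-0.6, -0.4, -0.0]
width: 1.0
```

```bash
python3 -c "
from h import *
go((612,-124,80),77.6)"
```

```text
t 3.92 tcp [ 612.6 -123.5   80.7] yaw 77.6 F [-0.6 -0.4 -0. ] w 87.0 tilt [-0.006  0.013 -1.   ]
 d_cm [-0.06 -0.05  0.07] turn 0.0
```

step_arm:
  motion:
    - [[-1,0,0,0,0],[-1,0,0,0,0],[-1,0,0,0,0],[-1,0,0,0,0],[-1,0,0,0,0]]

```text
time_s: 4.55
tcp_pos: [612.7, -123.8, 80.6]
eef_rot: [0.007, 0.779, 0.627, 0.002]
wrist_force: [-1.0, -0.1, 0.5]
width: 0.514
```

```bash
python3 -c "
from h import *
go((612,-124,80),77.6)"
```

```text
t 4.55 tcp [ 612.7 -123.8   80.6] yaw 77.6 F [-1.  -0.1  0.5] w 44.7 tilt [-0.006  0.013 -1.   ]
 d_cm [-0.03 -0.06  0.06] turn 0.0
```

step_arm:
  motion:
    - [[-1,0,0,0,0],[-1,0,0,0,0],[-1,0,0,0,0]]

```text
time_s: 4.92
tcp_pos: [612.6, -123.8, 80.6]
eef_rot: [0.007, 0.779, 0.627, 0.002]
wrist_force: [-0.2, -1.1, 0.6]
width: 0.43
```

Gripped: opening 37.4 mm, no side force. Slide off along tool −x.

step_arm:
  motion:
    - [[-1,0,0,-0.25,0],[-1,-1,0,0,0],[-1,-1,0,0,0],[-1,-1,0,0,0],[-1,-1,0,0,0]]

```text
time_s: 5.55
tcp_pos: [602.8, -165.6, 82.9]
eef_rot: [0.006, 0.779, 0.627, 0.001]
wrist_force: [0.2, -0.8, -0.7]
width: 0.436
```

```bash
python3 -c "
from h import *
go((597,-185,82),77.6)"
```

```text
t 5.55 tcp [ 602.8 -165.6   82.9] yaw 77.6 F [ 0.2 -0.8 -0.7] w 38.0 tilt [-0.006  0.011 -1.   ]
 d_cm [-2.02 -0.16  0.1 ] turn 0.0
```

step_arm:
  motion:
    - [[-1,-4,0,-1,5.5],[-1,-4,0,-1,5.5],[-1,0,0,0,5.3],[-1,0,0,0,0]]

```text
time_s: 6.05
tcp_pos: [579.7, -248.8, 103.6]
eef_rot: [0.006, 0.863, 0.505, 0.002]
wrist_force: [-0.4, 0.2, -0.9]
width: 0.434
```

```bash
python3 -c "
from h import *
go((532.6,-278.1,60),61.3)"
```

```text
t 6.05 tcp [ 579.7 -248.8  103.6] yaw 60.7 F [-0.4  0.2 -0.9] w 37.8 tilt [-0.003  0.013 -1.   ]
 d_cm [-4.85 -2.73  4.35] turn -0.6
```

step_arm:
  motion:
    - [[-1,-2.4,-1.3,2,-0.5],[-1,-2.4,-1.3,2,0],[-1,0,0,0,0],[-1,0,0,0,0]]

```text
time_s: 6.55
tcp_pos: [535.5, -277.6, 63.5]
eef_rot: [0.007, 0.858, 0.513, 0.003]
wrist_force: [0.7, 0.2, -1.3]
width: 0.432
```

```bash
python3 - <<'E'
from h import *
st=manip.state(); im=imaging.read_camera('wrist'); go((532.6,-278.1,23),61.3,st)
C=cam('wrist',st); k=blobs(im,'blue',(0,0,560,420),1500)
for b in k[:2]: print(np.array([onz(C,p,23) for p in cv2.boxPoints(cv2.minAreaRect(b))]).round(0))
cv2.imwrite('pics/w2.png',im[:,:,::-1])
E
```

```text
t 6.55 tcp [ 535.5 -277.6   63.5] yaw 61.7 F [ 0.7  0.2 -1.3] w 37.5 tilt [-0.001  0.015 -1.   ]
 d_cm [-0.17 -0.3   4.04] turn 0.4
[[ 531. -190.   23.]
 [ 611. -234.   23.]
 [ 572. -318.   23.]
 [ 482. -268.   23.]]
```

View pics/w2.png

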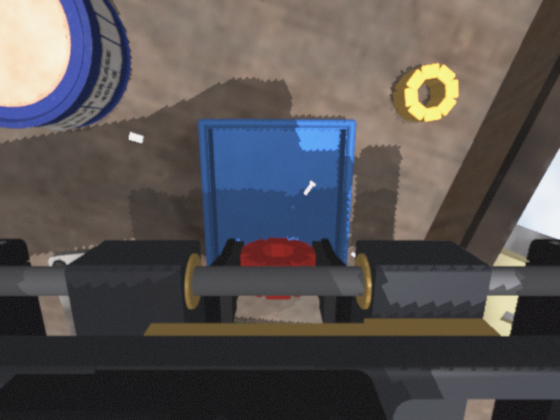

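The wrist view shows red held over the blue tray. The far rim is at row 120, columns 200–355 (middle 277.5), so the tray is square to and centred on the tool, and the rim corners match the top camera to about 3 mm. Lowering.

step_arm:
  motion:
    - [[-1,-0.2,-0.25,1.5,0.4],[-1,0,0,1.3,0],[-1,0,0,0.7,0],[-1,0,0,0,0]]

```text
time_s: 7.1
tcp_pos: [534.8, -276.7, 26.5]
eef_rot: [0.007, 0.859, 0.511, 0.004]
wrist_force: [0.5, -0.0, -0.9]
width: 0.431
```

```bash
python3 -c "
from h import *
go((532.6,-278.1,22.3),61.3)"
```

```text
t 7.1 tcp [ 534.8 -276.7   26.5] yaw 61.5 F [ 0.5 -0.  -0.9] w 37.5 tilt [-0.     0.017 -1.   ]
 d_cm [-0.22 -0.13  0.42] turn 0.2
```

step_arm:
  motion:
    - [[-1,-0.2,-0.1,0.35,0],[-1,0,0,0,0],[-1,0,0,0.05,0]]

```text
time_s: 7.48
tcp_pos: [533.4, -278.3, 22.7]
eef_rot: [0.008, 0.859, 0.511, 0.004]
wrist_force: [1.2, 0.5, -0.9]
width: 0.433
```

step_arm:
  motion:
    - [[-1,0,0,0.1,0],[-1,0,0,0,0]]

```text
time_s: 7.72
tcp_pos: [533.6, -278.6, 22.0]
eef_rot: [0.008, 0.859, 0.511, 0.005]
wrist_force: [-0.3, -0.4, -1.1]
width: 0.431
```

step_arm:
  motion:
    - [[0.05,0,0,0.03,0],[0.05,0,0,0,0],[0.05,0,0,0,0]]

```text
time_s: 8.1
tcp_pos: [534.2, -278.7, 22.3]
eef_rot: [0.009, 0.859, 0.511, 0.005]
wrist_force: [-0.2, -0.2, 0.2]
width: 0.519
```

step_arm:
  motion:
    - [[0.05,0,0,-1.5,0],[0.05,0,0,-3,0],[0.05,0,0,-3,0],[0.5,0,0,-3,0],[1,1,0,-2,0],[1,3,0,0,0],[1,3,0,0,0],[1,0,0,0,0]]

```text
time_s: 9.1
tcp_pos: [567.8, -215.2, 160.4]
eef_rot: [0.012, 0.859, 0.511, 0.008]
wrist_force: [1.2, -0.1, 0.6]
width: 0.964
```

```bash
python3 - <<'E'
from h import *
go((619.2,-91.6,200),77.6)
im=imaging.read_camera('top'); C=cam('top')
for k in blobs(im,'red',(270,160,420,270),10): print('red tray',cv2.contourArea(k),onz(C,cen(k),30).round(1))
for k in blobs(im,'brass',(200,130,320,190),10): print('brass',cv2.contourArea(k),onz(C,cen(k),90).round(1))
E
```

```text
t 9.1 tcp [ 567.8 -215.2  160.4] yaw 61.5 F [ 1.2 -0.1  0.6] w 83.9 tilt [ 0.001  0.029 -1.   ]
 d_cm [13.32 -1.28 -3.99] turn -16.1
brass 54.0 [607.9 -89.4  90. ]
brass 35.5 [627.2 -93.9  90. ]
```

step_arm:
  motion:
    - [[1,4.5,-0.4,0,-5.4],[1,4.5,-0.8,0,-5.4],[1,3.5,-1.3,0,-5.3],[1,0,0,0,0]]

```text
time_s: 9.65
tcp_pos: [592.0, -97.7, 159.5]
eef_rot: [0.015, 0.78, 0.626, 0.003]
wrist_force: [0.7, -0.8, -0.1]
width: 1.001
```

```bash
python3 -c "
from h import *
go((619.2,-91.6,80),77.6)"
```

```text
t 9.65 tcp [592.  -97.7 159.5] yaw 77.5 F [ 0.7 -0.8 -0.1] w 87.1 tilt [-0.014  0.027 -1.   ]
 d_cm [1.3  2.31 8.  ] turn -0.1
```

step_arm:
  motion:
    - [[1,1.3,2.3,0,0],[1,0,0,2.8,0],[1,0,0,2.8,0],[1,0,0,1.2,0],[1,0,0,0,0]]

```text
time_s: 10.28
tcp_pos: [617.2, -99.9, 91.2]
eef_rot: [0.017, 0.782, 0.623, 0.0]
wrist_force: [0.2, 0.3, -0.4]
width: 0.998
```

```bash
python3 -c "
from h import *
go((619.2,-91.6,80),77.6)"
```

```text
t 10.28 tcp [617.2 -99.9  91.2] yaw 77.0 F [ 0.2  0.3 -0.4] w 86.8 tilt [-0.021  0.027 -0.999]
 d_cm [ 0.88 -0.02  1.1 ] turn -0.6
```

step_arm:
  motion:
    - [[1,0.85,0,0.8,-0.5],[1,0,0,0.2,0],[1,0,0,0,0]]

```text
time_s: 10.65
tcp_pos: [620.6, -91.7, 82.6]
eef_rot: [0.019, 0.779, 0.626, 0.001]
wrist_force: [-0.7, 0.5, 0.3]
width: 1.001
```

```bash
python3 -c "
from h import *
go((619.2,-91.6,80),77.6)"
```

```text
t 10.65 tcp [620.6 -91.7  82.6] yaw 77.5 F [-0.7  0.5  0.3] w 87.1 tilt [-0.022  0.031 -0.999]
 d_cm [-0.01 -0.15  0.26] turn -0.1
```

step_arm:
  motion:
    - [[1,0,-0.12,0.25,0],[-1,0,0,0,0],[-1,0,0,0,0],[-1,0,0,0,0],[-1,0,0,0,0],[-1,0,0,0,0],[-1,0,0,0,0],[-1,0,0,0,0]]

```text
time_s: 11.65
tcp_pos: [619.9, -91.7, 80.9]
eef_rot: [0.019, 0.78, 0.626, 0.002]
wrist_force: [-0.2, -0.1, -0.0]
width: 0.363
```

step_arm:
  motion:
    - [[-1,0,0,0,0],[-1,0,0,0,0],[-1,0,0,0,0]]

```text
time_s: 12.02
tcp_pos: [619.9, -91.7, 80.9]
eef_rot: [0.019, 0.78, 0.626, 0.002]
wrist_force: [0.3, -0.1, -0.7]
width: 0.361
```

```bash
python3 -c "
from h import *
go((619.2,-91.6,80),77.6)"
```

```text
t 12.03 tcp [619.9 -91.7  80.9] yaw 77.5 F [ 0.3 -0.1 -0.7] w 31.4 tilt [-0.022  0.032 -0.999]
 d_cm [-0.   -0.08  0.08] turn -0.1
```

step_arm:
  motion:
    - [[-1,0,0,-0.25,0],[-1,-1,0,0.02,0],[-1,-1,0,0.02,0],[-1,-1,0,0.02,0],[-1,0,0,0,0]]

```text
time_s: 12.65
tcp_pos: [612.1, -124.5, 83.0]
eef_rot: [0.019, 0.78, 0.625, 0.001]
wrist_force: [0.7, -0.7, -0.5]
width: 0.362
```

```bash
python3 -c "
from h import *
go((602.5,-168,83.3),77.6)"
```

```text
t 12.65 tcp [ 612.1 -124.5   83. ] yaw 77.4 F [ 0.7 -0.7 -0.5] w 31.5 tilt [-0.023  0.031 -0.999]
 d_cm [-4.45  0.01  0.07] turn -0.2
```

step_arm:
  motion:
    - [[-1,-1.2,0,0.02,0],[-1,-1.2,0,0.03,0],[-1,-1.2,0,0.03,0],[-1,-1.2,0,0.03,0],[-1,-0.5,0,0,0]]

```text
time_s: 13.28
tcp_pos: [599.7, -180.0, 83.0]
eef_rot: [0.019, 0.78, 0.625, 0.001]
wrist_force: [0.5, 0.3, -1.3]
width: 0.365
```

```bash
python3 - <<'E'
from h import *
go((490,-372,110),57)
im=imaging.read_camera('top'); C=cam('top')
k=blobs(im,'green',(320,190,400,270),300)
for c in k: print('green',[onz(C,p,23).round(0) for p in cv2.boxPoints(cv2.minAreaRect(c))],cv2.contourArea(c))
cv2.imwrite('pics/t3.png',cv2.resize(im[140:280,240:420],None,fx=4.4,fy=4.2,interpolation=2)[:,:,::-1])
E
```

```text
t 13.28 tcp [ 599.7 -180.    83. ] yaw 77.4 F [ 0.5  0.3 -1.3] w 31.8 tilt [-0.023  0.031 -0.999]
 d_cm [-21.18  -6.45  -2.41] turn 20.4
green [array([ 460., -324.,   23.]), array([ 532., -376.,   23.]), array([ 477., -454.,   23.]), array([ 406., -402.,   23.])] 1354.0
```

View pics/t3.png

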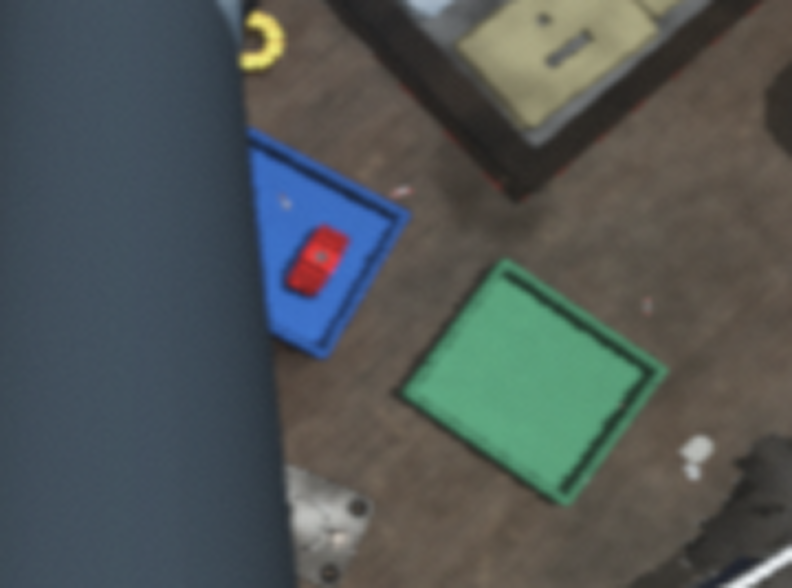

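Red lies inside the blue tray, square to it at crop (317,260). The green tray's corners are at crop (400,392), (500,260), (665,372) and (568,503).

```bash
python3 - <<'E'
from h import *
C=cam('top'); P=np.array([onz(C,(240+x/4.4,140+y/4.2),23) for x,y in((400,392),(500,260),(665,372),(568,503))])[:,:2]
print(P.round(1),P.mean(0).round(1))
for i in range(4):
    v=P[(i+1)%4]-P[i]; print(np.linalg.norm(v).round(1),np.degrees(np.arctan2(v[1],v[0])).round(1)%180)
E
```

```text
[[ 459.8 -323.5]
 [ 534.2 -375.9]
 [ 474.  -463.1]
 [ 401.2 -411.7]] [ 467.3 -393.5]
91.0 144.8
105.9 55.400000000000006
89.1 144.8
105.9 56.4
```

step_arm:
  motion:
    - [[-1,-4.3,-1.5,0,0],[-1,-4.3,-1.5,0,0],[-1,-4.3,-1.5,0,0],[-1,-4.3,-1.5,0,0],[-1,-4.3,-1.5,0,7.2],[-1,0,0,0,7.2],[-1,0,0,0,7.2],[-1,0,0,0,0]]

```text
time_s: 14.32
tcp_pos: [478.8, -377.7, 85.9]
eef_rot: [0.019, 0.885, 0.465, 0.007]
wrist_force: [0.3, 0.2, -1.0]
width: 0.369
```

```bash
python3 -c "
from h import *
go((454.4,-412.5,60),55.8)"
```

```text
t 14.32 tcp [ 478.8 -377.7   85.9] yaw 55.5 F [ 0.3  0.2 -1. ] w 32.1 tilt [-0.005  0.04  -0.999]
 d_cm [-4.24 -0.14  2.61] turn -0.3
```

step_arm:
  motion:
    - [[-1,-2.1,0,0.8,0],[-1,-2.1,0,0.8,0],[-1,0,0,0.5,0],[-1,0,0,0,0]]

```text
time_s: 14.82
tcp_pos: [453.4, -415.4, 62.8]
eef_rot: [0.018, 0.884, 0.467, 0.007]
wrist_force: [0.4, 0.9, -0.6]
width: 0.362
```

```bash
python3 - <<'E'
from h import *
st=manip.state(); im=imaging.read_camera('wrist'); go((454.4,-412.5,20),55.8,st)
C=cam('wrist',st); k=blobs(im,'green',(0,0,560,420),1500)
for b in k[:2]:
    r=cv2.minAreaRect(b); print(np.array(cv2.boxPoints(r)).round(0).tolist(),np.array([onz(C,p,23) for p in cv2.boxPoints(r)]).round(0).tolist())
E
```

```text
t 14.82 tcp [ 453.4 -415.4   62.8] yaw 55.7 F [ 0.4  0.9 -0.6] w 31.5 tilt [-0.005  0.038 -0.999]
 d_cm [ 0.32 -0.25  4.27] turn -0.1
```

```bash
python3 - <<'E'
from h import *
im=imaging.read_camera('wrist'); cv2.imwrite('pics/w4.png',im[:,:,::-1])
C=cam('wrist',manip.state()); print([proj(C,p+(23,)).round(0) for p in((459.8,-323.5),(534.2,-375.9))])
E
```

```text
[array([194., 111.]), array([350., 114.])]
```

View pics/w4.png

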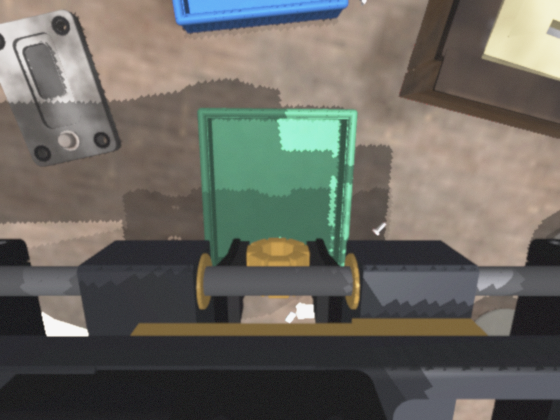

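The wrist view shows brass at column 277 over the green tray. The far rim spans columns 200–357 at row 110, so the tray is square and centred across the jaws and I need no y shift. Lowering.

step_arm:
  motion:
    - [[-1,0.3,0,1.5,0],[-1,0,0,1.2,0],[-1,0,0,1,0],[-1,0,0,0,0]]

```text
time_s: 15.42
tcp_pos: [457.9, -412.0, 23.6]
eef_rot: [0.018, 0.883, 0.468, 0.007]
wrist_force: [0.6, 0.6, -1.7]
width: 0.365
```

```bash
python3 -c "
from h import *
go((455.6,-414,20),55.8)"
```

```text
t 15.43 tcp [ 457.9 -412.    23.6] yaw 55.9 F [ 0.6  0.6 -1.7] w 31.7 tilt [-0.005  0.039 -0.999]
 d_cm [-0.29 -0.1   0.36] turn 0.1
```

step_arm:
  motion:
    - [[-1,-0.2,0,0.35,0],[-1,0,0,0,0],[0.0,0,0,0,0],[0.0,0,0,0,0],[0.0,0,0,0,0]]

```text
time_s: 16.05
tcp_pos: [457.8, -414.8, 21.3]
eef_rot: [0.02, 0.883, 0.468, 0.008]
wrist_force: [-0.4, 0.4, 0.5]
width: 0.494
```

step_arm:
  motion:
    - [[0,0,0,-1.5,0],[0,0,0,-2,0],[0,0,0,-3.5,0],[0.5,0,0,-4,0],[1,3,-0.5,-4,0],[1,4.5,-0.7,0,0],[1,4.5,-0.7,0,0],[1,4.5,-0.7,0,0]]

```text
time_s: 17.05
tcp_pos: [526.1, -261.4, 186.8]
eef_rot: [0.027, 0.885, 0.464, 0.01]
wrist_force: [0.2, 0.1, 0.3]
width: 0.959
```

step_arm:
  motion:
    - [[1,4.5,-0.7,0,0],[1,4.5,-0.7,0,-7.2],[1,4.5,0.1,0,-7.2],[1,0,0,0,-7.2],[1,0,0,0,0]]

```text
time_s: 17.68
tcp_pos: [591.7, -130.0, 194.6]
eef_rot: [0.033, 0.777, 0.629, 0.009]
wrist_force: [-0.5, -0.5, 0.9]
width: 1.002
```

```bash
python3 -c "
from h import *
go((626.2,-59.9,150),77.6)"
```

```text
t 17.68 tcp [ 591.7 -130.   194.6] yaw 77.9 F [-0.5 -0.5  0.9] w 87.2 tilt [-0.028  0.062 -0.998]
 d_cm [7.7  1.64 4.36] turn 0.3
```

Tool tilt has crept up to about 4° during fast moves, while slow moves leave it unchanged. A quick test in free air should show which fast motion reverses it.

step_arm:
  motion:
    - [[1,0,-4,0,0],[1,0,-4,0,0],[1,0,0,0,0],[1,0,0,0,0]]

```text
time_s: 18.18
tcp_pos: [512.3, -115.1, 193.1]
eef_rot: [0.036, 0.781, 0.624, 0.01]
wrist_force: [-1.5, 1.2, -0.3]
width: 1.003
```

step_arm:
  motion:
    - [[1,0,4,0,0],[1,0,4,0,0],[1,0,0,0,0],[1,0,0,0,0]]

```text
time_s: 18.68
tcp_pos: [594.6, -135.3, 199.9]
eef_rot: [0.037, 0.783, 0.621, 0.011]
wrist_force: [0.5, 0.2, 0.0]
width: 1.001
```

step_arm:
  motion:
    - [[1,0,0,4,0],[1,0,0,4,0],[1,0,0,0,0],[1,0,0,0,0]]

```text
time_s: 19.18
tcp_pos: [599.6, -139.1, 121.2]
eef_rot: [0.038, 0.783, 0.62, 0.012]
wrist_force: [0.4, 0.1, 0.7]
width: 1.004
```

step_arm:
  motion:
    - [[1,0,0,-4,0],[1,0,0,-4,0],[1,0,0,0,0],[1,0,0,0,0]]

```text
time_s: 19.68
tcp_pos: [595.4, -135.0, 209.7]
eef_rot: [0.041, 0.783, 0.62, 0.014]
wrist_force: [-0.6, 0.1, 0.3]
width: 1.002
```

Every fast move adds a little outward tilt, which is now about 5°. Slow moves do not. I'll accept what's there and move slowly from here.

```bash
python3 -c "
from h import *
go((626.2,-59.9,130),77.6)"
```

```text
t 19.68 tcp [ 595.4 -135.   209.7] yaw 76.7 F [-0.6  0.1  0.3] w 87.2 tilt [-0.029  0.082 -0.996]
 d_cm [8.25 0.63 7.81] turn -0.9
```

step_arm:
  motion:
    - [[1,1.6,0.1,1.1,-0.4],[1,1.6,0.1,1.1,-0.4],[1,1.6,0.1,1.1,0],[1,1.6,0.1,1.1,0],[1,1.6,0.1,1.1,0],[1,0,0,0,0],[1,0,0,0,0]]

```text
time_s: 20.55
tcp_pos: [619.7, -50.5, 141.4]
eef_rot: [0.036, 0.776, 0.63, 0.01]
wrist_force: [0.2, -0.8, -0.2]
width: 1.002
```

```bash
python3 - <<'E'
from h import *
st=manip.state(); im=imaging.read_camera('wrist'); go((626.2,-59.9,80),77.6,st); C=cam('wrist',st)
print([proj(C,p).round(0) for p in((606.9,-145.6,85),(626.2,-59.9,85),(632.8,-29.8,85))])
cv2.imwrite('pics/w5.png',im[:,:,::-1])
E
```

```text
t 20.55 tcp [619.7 -50.5 141.4] yaw 78.0 F [ 0.2 -0.8 -0.2] w 87.1 tilt [-0.029  0.068 -0.997]
 d_cm [-0.6   0.41  6.2 ] turn 0.4
[array([282., 343.]), array([284., 239.]), array([285., 197.])]
```

View pics/w5.png

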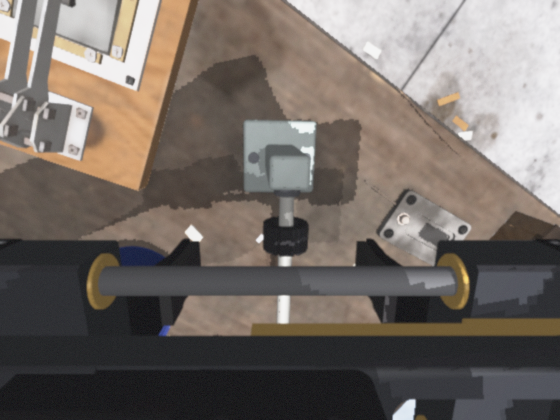

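The wrist view shows black on the bar at (286,237), 1–2 px from the prediction, and the bar at columns 283–286. Descending slowly.

step_arm:
  motion:
    - [[1,0,0.4,1.2,0.3],[1,0,0,1.3,0],[1,0,0,1.3,0],[1,0,0,1.3,0],[1,0,0,0.5,0],[1,0,0,0,0]]

```text
time_s: 21.35
tcp_pos: [626.9, -56.4, 81.6]
eef_rot: [0.036, 0.779, 0.626, 0.01]
wrist_force: [0.2, -0.3, -0.3]
width: 0.997
```

```bash
python3 -c "
from h import *
go((626.5,-59.9,80),77.6)"
```

```text
t 21.35 tcp [626.9 -56.4  81.6] yaw 77.5 F [ 0.2 -0.3 -0.3] w 86.8 tilt [-0.03   0.068 -0.997]
 d_cm [-0.35  0.03  0.17] turn -0.1
```

step_arm:
  motion:
    - [[1,-0.35,0,0.1,0],[-1,0,0,0,0],[-1,0,0,0,0],[-1,0,0,0,0],[-1,0,0,0,0],[-1,0,0,0,0],[-1,0,0,0,0],[-1,0,0,0,0]]

```text
time_s: 22.35
tcp_pos: [627.2, -59.8, 82.3]
eef_rot: [0.037, 0.779, 0.626, 0.011]
wrist_force: [-0.4, -0.4, 0.4]
width: 0.363
```

step_arm:
  motion:
    - [[-1,0,0,0,0],[-1,0,0,0,0],[-1,0,0,0,0]]

```text
time_s: 22.72
tcp_pos: [627.2, -59.8, 82.3]
eef_rot: [0.037, 0.779, 0.626, 0.011]
wrist_force: [-0.6, 0.1, 0.2]
width: 0.363
```

```bash
python3 -c "
from h import *
go((601,-171.5,84),77.6)"
```

```text
t 22.73 tcp [627.2 -59.8  82.3] yaw 77.5 F [-0.6  0.1  0.2] w 31.6 tilt [-0.029  0.071 -0.997]
 d_cm [-11.47  -0.16   0.15] turn -0.1
```

step_arm:
  motion:
    - [[-1,0,0,-0.2,0],[-1,-1.2,0,0.03,0],[-1,-1.2,0,0.03,0],[-1,-1.2,0,0.03,0],[-1,0,0,0,0]]

```text
time_s: 23.35
tcp_pos: [617.8, -99.2, 83.8]
eef_rot: [0.037, 0.78, 0.625, 0.01]
wrist_force: [0.7, 0.5, -0.7]
width: 0.363
```

```bash
python3 -c "
from h import *
go((602,-171.5,84.3),77.6)"
```

```text
t 23.35 tcp [617.8 -99.2  83.8] yaw 77.4 F [ 0.7  0.5 -0.7] w 31.6 tilt [-0.031  0.069 -0.997]
 d_cm [-7.4   0.02  0.18] turn -0.2
```

step_arm:
  motion:
    - [[-1,-1.2,0.04,0.03,-0.1],[-1,-1.2,0.02,0.03,0],[-1,-1.2,0,0.03,0],[-1,-1.2,0,0.03,0],[-1,-1.2,0,0.03,0],[-1,-1.2,0,0.03,0],[-1,-0.5,0,0,0],[-1,0,0,0,0]]

```text
time_s: 24.35
tcp_pos: [600.6, -180.4, 84.4]
eef_rot: [0.037, 0.779, 0.626, 0.01]
wrist_force: [-0.2, -0.0, -1.1]
width: 0.361
```

```bash
python3 -c "
from h import *
go((554.8,-237.7,85),61.3)"
```

```text
t 24.35 tcp [ 600.6 -180.4   84.4] yaw 77.5 F [-0.2 -0.  -1.1] w 31.4 tilt [-0.031  0.069 -0.997]
 d_cm [-6.59 -3.23 -0.08] turn 16.2
```

step_arm:
  motion:
    - [[-1,-1.6,-0.8,0,3.2],[-1,-1.6,-0.8,0,3.2],[-1,-1.6,-0.8,0,3.2],[-1,-1.6,-0.8,0,3.2],[-1,0,0,0,3.2],[-1,0,0,0,0]]

```text
time_s: 25.1
tcp_pos: [544.8, -236.7, 83.6]
eef_rot: [0.035, 0.864, 0.502, 0.014]
wrist_force: [0.3, -0.4, -1.1]
width: 0.363
```

```bash
python3 - <<'E'
from h import *
st=manip.state(); go((554.8,-237.7,21),61.3,st); C=cam('wrist',st); im=imaging.read_camera('wrist')
print([proj(C,p).round(0) for p in((531,-190,23),(611,-234,23),(565,-212,23))])
k=blobs(im,'blue',(120,0,450,240),300)
for b in k[:2]: print(cv2.boundingRect(b),[onz(C,p,23).round(0) for p in cv2.boxPoints(cv2.minAreaRect(b))])
E
```

```text
t 25.1 tcp [ 544.8 -236.7   83.6] yaw 60.3 F [ 0.3 -0.4 -1.1] w 31.6 tilt [-0.011  0.074 -0.997]
 d_cm [0.47 0.45 6.31] turn -1.0
[array([219., 183.]), array([352., 179.]), array([279., 185.])]
(219, 177, 134, 63) [array([ 509., -224.,   23.]), array([ 533., -187.,   23.]), array([ 612., -233.,   23.]), array([ 592., -274.,   23.])]
```

step_arm:
  motion:
    - [[-1,0.4,0.4,1.2,-0.8],[-1,0,0,1.2,0],[-1,0,0,1.2,0],[-1,0,0,1.2,0],[-1,0,0,0.6,0],[-1,0,0,0,0]]

```text
time_s: 25.9
tcp_pos: [553.3, -236.9, 24.5]
eef_rot: [0.033, 0.86, 0.509, 0.013]
wrist_force: [-0.7, 0.2, -0.4]
width: 0.365
```

```bash
python3 -c "
from h import *
go((554.8,-237.7,21.3),61.3)"
```

```text
t 25.9 tcp [ 553.3 -236.9   24.5] yaw 61.2 F [-0.7  0.2 -0.4] w 31.7 tilt [-0.012  0.071 -0.997]
 d_cm [0.   0.14 0.33] turn -0.1
```

step_arm:
  motion:
    - [[-1,0,0.1,0.3,0],[-1,0,0,0,0],[0,0,0,0,0],[0,0,0,0,0],[0,0,0,0,0]]

```text
time_s: 26.52
tcp_pos: [555.9, -238.0, 23.2]
eef_rot: [0.035, 0.86, 0.509, 0.014]
wrist_force: [0.2, 0.3, 0.1]
width: 0.491
```

step_arm:
  motion:
    - [[0,0,0,-1.2,0],[0,0,0,-1.2,0],[0,0,0,-1.5,0],[0,0,0,-1.5,0],[0.5,0,0,-1.5,0],[1,0,0,-1.5,0],[1,0,0,-1.5,0],[1,0,0,0,0]]

```text
time_s: 27.52
tcp_pos: [550.5, -233.4, 131.3]
eef_rot: [0.037, 0.86, 0.509, 0.015]
wrist_force: [0.7, 0.2, 0.1]
width: 0.867
```

```bash
python3 - <<'E'
from h import *
st=manip.state(); go((656,-243,120),None,st); C=cam('wrist',st); im=imaging.read_camera('wrist')
print('bench',proj(C,(656,-243,20)).round(0))
cv2.imwrite('pics/w6.png',im[:,:,::-1])
E
```

```text
t 27.52 tcp [ 550.5 -233.4  131.3] yaw 61.2 F [0.7 0.2 0.1] w 75.4 tilt [-0.011  0.079 -0.997]
 d_cm [4.25 9.59 1.84] turn None
bench [380. 160.]
```

View pics/w6.png

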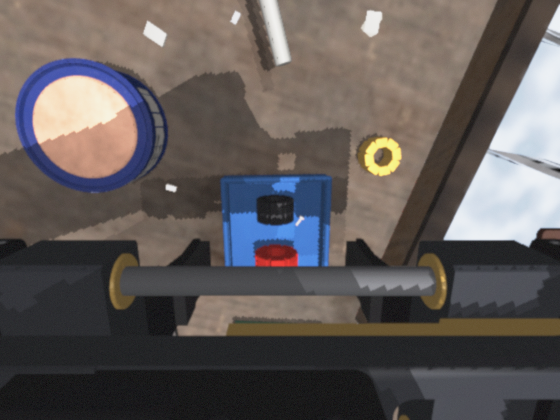

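Both blue-tray parts are in and side by side: black at (275,209), red at (276,257). The bench spacer is at (381,156), 4 px from the prediction. Moving closer to read its flats.

step_arm:
  motion:
    - [[0.15,0,1.6,0.8,0],[0.15,0,1.6,0.8,0],[0.15,0,1.6,0.8,0],[0.15,0,1.6,0.8,0],[0.15,0,1.6,0.8,0],[0.15,0,1.2,0.8,0],[0.15,0,0,0,0],[0.15,0,0,0,0]]

```text
time_s: 28.58
tcp_pos: [638.5, -283.3, 80.1]
eef_rot: [0.033, 0.86, 0.509, 0.013]
wrist_force: [-0.3, 0.9, -0.3]
width: 0.578
```

```bash
python3 - <<'E'
from h import *
st=manip.state(); im=imaging.read_camera('wrist'); C=cam('wrist',st); go((656,-243,70),None,st)
u=proj(C,(656,-243,20)); print('pred',u.round(0)); x,y=u.astype(int)
cv2.imwrite('pics/w7.png',cv2.resize(im[max(y-50,0):y+50,x-60:x+60],None,fx=6,fy=6,interpolation=2)[:,:,::-1])
for k in blobs(im,'brass',(x-60,max(y-60,0),x+60,min(y+60,240)),200):
    P=np.array([onz(C,p[0],20)[:2] for p in cv2.convexHull(k)]); c=onz(C,cen(k),20); print(c.round(1),cv2.contourArea(k),(P.max(0)-P.min(0)).round(1))
E
```

```text
t 28.57 tcp [ 638.5 -283.3   80.1] yaw 61.2 F [-0.3  0.9 -0.3] w 50.3 tilt [-0.012  0.07  -0.998]
 d_cm [ 4.39 -0.47  0.93] turn None
pred [266. 167.]
[ 658.4 -241.    20. ] 1606.0 [32.4 32.6]
```

View pics/w7.png

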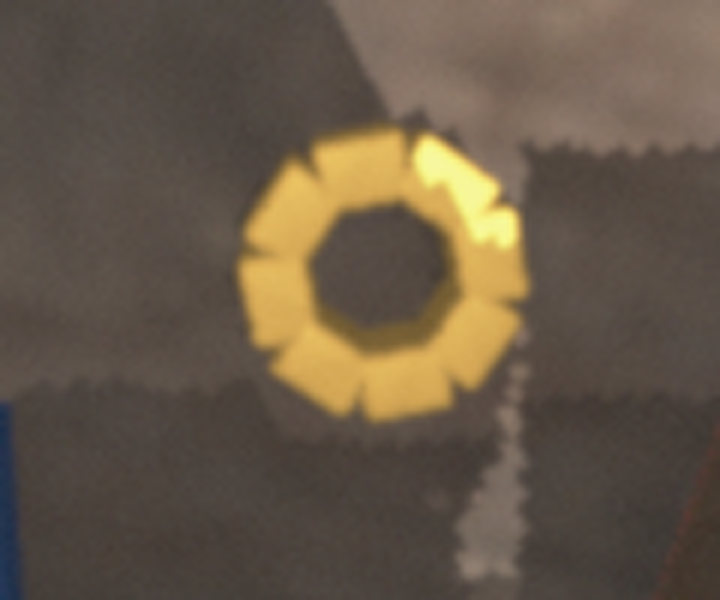

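The crop shows the octagon centred near (383,275), with its top flat from (312,152) to (405,130), its bottom flat from (362,420) to (452,402) and its left flat from (240,262) to (252,348).

```bash
python3 - <<'E'
from h import *
st=manip.state(); C=cam('wrist',st)
f=lambda x,y:onz(C,(206+x/6,117+y/6),20)[:2]
for a,b in(((312,152),(405,130)),((362,420),(452,402)),((240,262),(252,348)),((520,215),(525,295)),((275,365),(345,415)),((245,245),(295,160))):
    v=f(*b)-f(*a); print(np.degrees(np.arctan2(v[1],v[0])).round(1)%45)
c=f(383,275); print('c',c.round(1)); go((c[0],c[1],70),None,st)
E
```

```text
29.0
26.9
22.599999999999994
20.599999999999994
24.400000000000006
29.4
c [ 659.9 -241.9]
t 28.62 tcp [ 638.4 -283.4   80.2] yaw 61.2 F [ 0.4 -0.5 -0.3] w 50.0 tilt [-0.012  0.07  -0.997]
 d_cm [ 4.69 -0.18  0.95] turn None
```

step_arm:
  motion:
    - [[0.15,1.5,0,0,-4.6],[0.15,1.5,0,0.5,-4.6],[0.15,1.2,0,0.5,0],[0.15,0,0,1,0],[0.15,0,0,0,0]]

```text
time_s: 29.25
tcp_pos: [655.8, -245.7, 60.4]
eef_rot: [0.035, 0.816, 0.577, 0.009]
wrist_force: [0.7, 0.4, -0.1]
width: 0.575
```

```bash
python3 -c "
from h import *
go((658,-242.2,16),70.5)"
```

```text
t 29.25 tcp [ 655.8 -245.7   60.4] yaw 70.4 F [ 0.7  0.4 -0.1] w 50.0 tilt [-0.025  0.068 -0.997]
 d_cm [ 0.52 -0.21  4.42] turn -0.1
```

step_arm:
  motion:
    - [[0.15,0.5,-0.2,0.8,0],[0.15,0,0,1.1,0],[0.15,0,0,1.0,0],[0.15,0,0,0.7,0],[0.15,0,0,0,0]]

```text
time_s: 29.88
tcp_pos: [656.7, -243.5, 20.9]
eef_rot: [0.035, 0.817, 0.576, 0.009]
wrist_force: [0.7, 0.1, -0.2]
width: 0.577
```

```bash
python3 -c "
from h import *
go((658,-242.2,16),70.5)"
```

```text
t 29.88 tcp [ 656.7 -243.5   20.9] yaw 70.3 F [ 0.7  0.1 -0.2] w 50.2 tilt [-0.026  0.067 -0.997]
 d_cm [0.18 0.04 0.49] turn -0.2
```

step_arm:
  motion:
    - [[0.15,0.15,0,0.45,0],[0.15,0,0,0,0],[-1,0,0,0,0],[-1,0,0,0,0],[-1,0,0,0,0],[-1,0,0,0,0],[-1,0,0,0,0],[-1,0,0,0,0]]

```text
time_s: 30.88
tcp_pos: [658.3, -242.4, 17.2]
eef_rot: [0.036, 0.817, 0.575, 0.009]
wrist_force: [-0.6, 0.6, 0.3]
width: 0.362
```

step_arm:
  motion:
    - [[-1,0,0,-0.5,0],[-1,0,0,-1.5,0],[-1,0,0,-1.5,0],[-1,0,0,-1.5,0],[-1,0,0,-1.5,0],[-1,0,0,0,0]]

```text
time_s: 31.62
tcp_pos: [655.3, -239.2, 88.6]
eef_rot: [0.037, 0.817, 0.575, 0.01]
wrist_force: [0.1, 0.6, -1.0]
width: 0.364
```

```bash
python3 -c "
from h import *
go((480.5,-374.5,80),55.8)"
```

```text
t 31.62 tcp [ 655.3 -239.2   88.6] yaw 70.3 F [ 0.1  0.6 -1. ] w 31.7 tilt [-0.026  0.072 -0.997]
 d_cm [-18.61 -11.95   0.49] turn 14.5
```

step_arm:
  motion:
    - [[-1,-2,-1.3,0,0],[-1,-2,-1.3,0,0],[-1,-2,-1.3,0,0],[-1,-2,-1.3,0,0],[-1,-2,-1.3,0,0],[-1,-2,-1.3,0,0],[-1,-2,-1.3,0,0],[-1,-2,-1.3,0,0]]

```text
time_s: 32.62
tcp_pos: [482.5, -365.9, 80.1]
eef_rot: [0.032, 0.82, 0.572, 0.004]
wrist_force: [0.5, -0.4, -0.1]
width: 0.367
```

step_arm:
  motion:
    - [[-1,-1,-0.6,0,4.8],[-1,0,0,0,4.8],[-1,0,0,0,4.8],[-1,0,0,0,0]]

```text
time_s: 33.12
tcp_pos: [459.5, -380.1, 76.9]
eef_rot: [0.028, 0.89, 0.455, 0.004]
wrist_force: [-0.4, -0.1, 0.1]
width: 0.367
```

```bash
python3 - <<'E'
from h import *
st=manip.state(); im=imaging.read_camera('wrist'); C=cam('wrist',st); go((480.5,-374.5,60),55.8,st)
print([proj(C,p+(23,)).round(0) for p in((459.8,-323.5),(534.2,-375.9))]); cv2.imwrite('pics/w8.png',im[:,:,::-1])
E
```

```text
t 33.12 tcp [ 459.5 -380.1   76.9] yaw 54.1 F [-0.4 -0.1  0.1] w 31.9 tilt [-0.019  0.054 -0.998]
 d_cm [1.72 1.28 1.73] turn -1.7
[array([223., 165.]), array([361., 162.])]
```

View pics/w8.png

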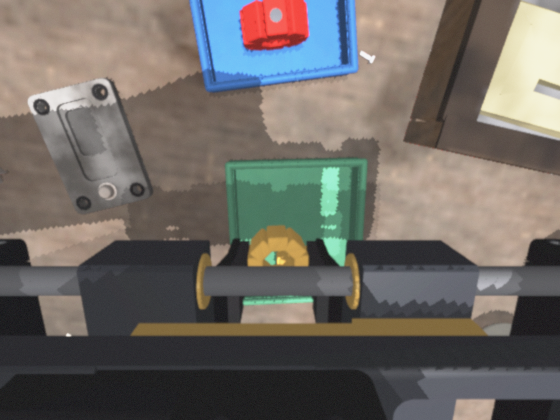

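The wrist view shows the spacer held at column 278. The green rim spans columns 227–367 (middle 297), so it needs a shift of +12.7 mm along tool y, and +17 mm in x for the near slot.

step_arm:
  motion:
    - [[-1,0.9,0.65,0.6,-0.8],[-1,0.9,0.6,0.6,-0.8],[-1,0,0,0.6,0],[-1,0,0,0,0]]

```text
time_s: 33.67
tcp_pos: [481.7, -372.5, 57.1]
eef_rot: [0.028, 0.882, 0.47, 0.003]
wrist_force: [-0.7, 0.3, 0.0]
width: 0.358
```

```bash
python3 -c "
from h import *
go((482,-376,22.2),55.8)"
```

```text
t 33.67 tcp [ 481.7 -372.5   57.1] yaw 56.0 F [-0.7  0.3  0. ] w 31.1 tilt [-0.02   0.052 -0.998]
 d_cm [-0.2   0.04  3.5 ] turn 0.2
```

step_arm:
  motion:
    - [[-1,-0.2,0,1,0],[-1,0,0,1,0],[-1,0,0,0.8,0],[-1,0,0,0,0]]

```text
time_s: 34.17
tcp_pos: [480.6, -375.9, 26.7]
eef_rot: [0.027, 0.883, 0.469, 0.003]
wrist_force: [0.3, 0.1, -0.8]
width: 0.363
```

```bash
python3 -c "
from h import *
go((482,-376,22),55.8)"
```

```text
t 34.17 tcp [ 480.6 -375.9   26.7] yaw 56.0 F [ 0.3  0.1 -0.8] w 31.6 tilt [-0.021  0.051 -0.998]
 d_cm [0.08 0.1  0.47] turn 0.2
```

step_arm:
  motion:
    - [[-1,0,0.1,0.45,0],[-1,0,0,0,0],[0,0,0,0,0],[0,0,0,0,0],[0,0,0,0,0]]

```text
time_s: 34.8
tcp_pos: [482.6, -377.2, 23.0]
eef_rot: [0.028, 0.882, 0.469, 0.003]
wrist_force: [-0.6, -0.1, -0.2]
width: 0.494
```

step_arm:
  motion:
    - [[0,0,0,-1,0],[0,0,0,-1.5,0],[0,0,0,-2,0],[0,0,0,-2,0],[0.5,0,0,-3,0],[1,0,0,-4,0],[1,5,0,-4,0],[1,5,0,0,0]]

```text
time_s: 35.8
tcp_pos: [531.5, -291.1, 210.0]
eef_rot: [0.033, 0.885, 0.465, 0.005]
wrist_force: [-0.7, 0.8, -0.3]
width: 0.865
```

step_arm:
  motion:
    - [[1,5,-2,0,0],[1,5,-3,0,0],[1,5,-3,0,0],[1,5,-3,0,0],[1,0,0,0,0],[1,0,0,0,0]]

```text
time_s: 36.55
tcp_pos: [558.0, -52.3, 209.5]
eef_rot: [0.038, 0.883, 0.468, 0.011]
wrist_force: [0.0, 0.1, 0.6]
width: 1.0
```

```bash
python3 - <<'E'
from h import *
go((450,-150,200)); a=imaging.read_camera('top'); b=imaging.read_camera('scene')
a=cv2.resize(a[130:280,180:420],(768,480),interpolation=2); cv2.imwrite('pics/end.png',a[:,:,::-1])
cv2.imwrite('pics/end2.png',cv2.resize(b[140:300,140:400],(780,480),interpolation=2)[:,:,::-1])
E
```

```text
t 36.55 tcp [558.  -52.3 209.5] yaw 55.8 F [0.  0.1 0.6] w 87.0 tilt [-0.016  0.078 -0.997]
 d_cm [-14.14  -3.53   0.9 ] turn None
```

View pics/end.png

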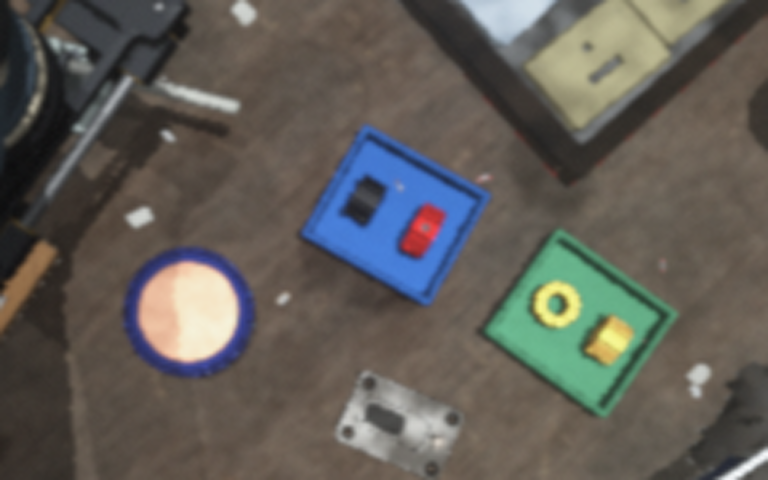

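View pics/end2.png

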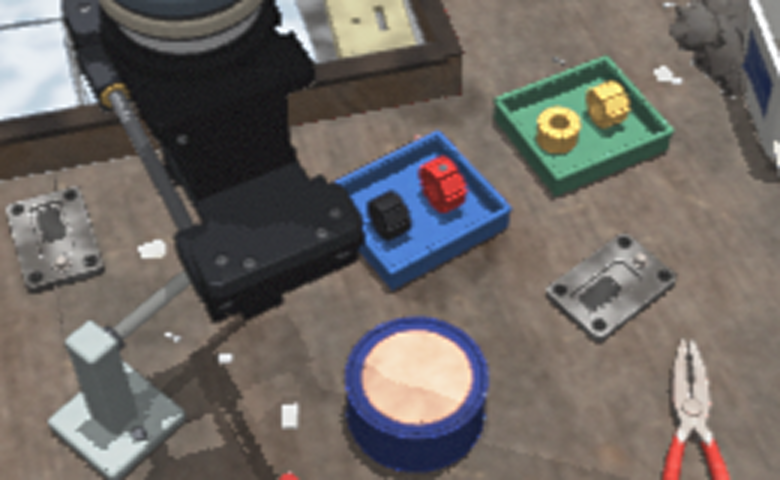

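All four parts lie flat inside the right trays: black (365,200) and red (423,230) in blue, the two brass at (556,304) and (609,341) in green. The tin and plate look unmoved, the bar is empty and the gripper is clear, so I'm handing in.

```bash
python3 -c "
from h import *
C=cam('top'); print(onz(C,(180+190/3.2,130+313/3.2),46).round(0), onz(C,(180+400/3.2,130+423/3.2),13).round(0))
print(manip.job_done())"
```

```text
[ 466. -114.   46.] [ 392. -265.   13.]
the job is handed in; nothing more can be done
None
```

The job is done and handed in at about 37 s on the robot's clock. I slid the red collar off the bar first, then the brass spacer, then the black one. Red and black went into the blue tray and brass into the green, followed by the bench brass spacer.

- **Parts:** The last top and scene views show two parts side by side in each tray, each wholly down inside, and the bar empty.
- **Bystanders:** The tin at (466, −114) and the plate at (392, −265) match their first measurements to about 1 mm.
- **Forces:** The readings I saw stayed under about 2 N, and the gripper was clear of everything at the end.
- **Disagreements:** Fast moves let the tool tilt creep to about 5° at worst, and I did not correct it, only slowed down; the parts still settled flat. The wrist view put the green tray about 3 mm off the top-camera estimate, and I followed the wrist view.

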